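# Pin the plaster mould shut with a hairpin clip

## Robot

A 7-joint arm with a two-finger parallel gripper is mounted at the origin on the work surface. World frame = base frame: x ahead of the robot, y to its left, z up, the work surface at z = 0. Lengths are in m, angles in rad, forces in N, time in s.
With the tool pointing down it reaches from about 0.4 to 0.75 m from the base axis. Payload 19.5 kg.
Tool frame: the origin (TCP) lies between the finger pads; the fingertips stand 17 mm ahead of it and the grasp point (between the pads) lies 2 mm behind it; z points along the fingers, y is the line along which they close (so a half turn about z gives the same grasp; the last joint's range is limited). The gripper opens to 85 mm and grips with 20 to 120 N. Pads are 22 mm wide; open, the fingers measure 114 mm over their backs; the gripper's body (76 mm by 85 mm) begins 54 mm behind the grasp point. The pads swing forward as they close: fully open they stand 13 mm farther back than shut.
Start: joints at [-1.383, 0.707, -0.028, 1.485, 0.022, 0.951, -0.075], TCP at [0.131, 0.56, 0.248] pointing down, gripper open.
Joint ranges: [-2.71, 2.71], [-0.32, 2.16], [-1.57, 1.52], [0, 2.45], [-1.46, 4.6], [0, 2.02], [-2.83, 2.83]. Speed limits (rad/s): [1.89, 1.89, 2.57, 2.57, 3.01, 3.01, 3.01].

## Interface

Orientations are given as a rotation vector (axis times angle).
In Python, from bench import r gives the robot as it stands.
- The arm moves only by the tool step_arm, never from a script. Its argument "motion" is a list of rows, each a list of 3 entries, a list of its own where there are three numbers: the shift along the tool's x, y, z in mm, then the turn, a rotation vector about the tool's x, y, z in degrees, then the finger opening in mm, from 0 to 85.4. A call has 1 to 8 rows; each row shifts and turns the commanded pose from where the row before left it, along the tool's axes as they then stand; what a row does not reach is not made up. A row lasts 1/8 s, in which the tool goes at most 62.5 mm and 10.7 degrees, less where a joint would pass 70% of its speed; a pose out of reach is approached as far as the arm can. A call is refused whole if a number of a shift passes 62.5 or a number of a turn 10.7, either way. A call with a gripper value outside its range is refused whole. The fingers move at their own pace and stop on an object; the grip force is fixed at half the most. Time passes only in rows, so rows that do not move let the fingers close. It gives the time, the measured TCP pose, the force, the opening and the grip force at its end, in the units of the state.
- r.read_state(): the state, without advancing time (a new reading comes with each control period).
- r.grab_frame(name): name is "scene" or "side" or "wrist"; returns the picture (384x512x3 uint8, blue, green, red); there is no depth.
- r.calibration(name): a dict with "fov_y" (degrees; the focal length in pixels is half the picture's height over the tangent of half this angle, whatever the lens; pixels are square), "cx", "cy" (the principal point, pixels), "T" (4x4, takes a point from camera to world coordinates); the wrist camera has in their place "tool_from_camera" (4x4, takes a point from camera to tool coordinates, whose origin is the TCP and whose axes are the flange's). Camera axes: x right, y up, looking along -z (the intrinsics and any distortion apply to the point x, -y, -z); pixel columns grow to the right and rows downward; lengths in m; the calibration is good to about 2 mm. A picture is of the moment at which its call begins: read the wrist's pose just before it. calibration takes no time and is no camera call.
- r.hand_in(): hands the job in; it is judged then, once.
Trained networks look in the newest picture that a camera, given by its name, has taken for a name from the list of things; names that differ only in an ending like _2 or _b are one class to them, and where a whole thing is asked for, a point or a joint stands for the part that bears it (a point fixed in the world has none). Each returns a list of dicts, best first, with "score" (0 to 1); they miss things now and then, are a little off and sometimes report something else, mostly with a low value. They report only what shows in the picture. A call takes as long as a camera call. They do not tell look-alikes from the thing itself.
- r.search_frame(camera, target): "box" ([left, top, right, bottom] in pixels, round what is visible of it).
The state is a dict: "time_s": time; "qpos": joint angles; "qvel": joint speeds; "joint_efforts": joint torques, N m; "eef_pos": TCP position; "tool_rot": TCP orientation; "wrist_force": force on the tool from outside, world axes, zero at the start; "moment": the same for the moment, N m; "grip_width": opening from 0.0 (shut) to 1.0 (fully open); "gripper_force": force on a finger pad.
Only numpy, scipy, OpenCV 4.12 (cv2) and the standard library are available. Lean on these libraries where they do the work, as an engineer would, in place of code of your own. Each camera call takes 0.05 s, during which the arm holds its last target. There are 200 camera calls.

## Task

Close the two-part plaster mould for casting: swing its steel strap down flat over the headed stud, then take the hairpin clip from the bench and push it sideways across the strap, level, from the side nearest the robot (the mould's -x side, where its grip must stay), under the stud's head until it snaps fully home around the neck. Push gently, by feel, because the stud floats in its slot and the plaster cracks if rammed. Let go of the clip and leave the other things on the bench where they are.

Things in the scene. Friction and masses are not known exactly. Their poses are not given: they have to be found in the camera images.
- mould: Closed two-part mould, off-white plaster block 180 (x) x 182 (y) x 90 mm tall, fixed to the bench. Origin at the centre of its underside, z up. A channel 54 mm wide, 7 mm deep runs along its y axis across the top at x = 0; the shut strap fills it, its face level with the plaster at z = 90 mm. More than 40 N of the clip against the mould, strap or stud cracks the plaster.
- strap (a joint): Hinge of the flat steel strap (50 wide, 130 long, 5 mm thick). 0 = shut in the channel; larger = raised, at most 2.1 rad, leaning back past upright. Hinge line parallel to the mould's x axis through mould (0, 65, 87.5) mm; shut, the strap runs from there towards the mould's -y. Stiff (0.13 N m): it stays where it is left, so push it all the way down.
- strap_end (a point): Middle of the strap's free end, 130 mm from the hinge line.
- stud_neck (a point): Mid-height of the upright steel stud's neck (12 mm thick), 95 mm above the mould's underside. The stud floats: it slides up to 16 mm along the mould's x axis (drag 3 N) and starts near the slot's -x end, so a clip pushed towards +x first carries it to the other end, then starts to open.
- stud_head (a point): Top of the stud's head (18 mm wide, 7 mm tall). Under the head the neck is bare for 10 mm down to the shut strap's face; the clip's wire goes there.
- clip: Hairpin spring clip of 5 mm steel wire with an upright black thumb grip, about 90 g. Origin under the grip's centre on the clip's underside; x along the two legs to their open tips, z up. Grip 22 (x) x 14 (y) x 40 mm tall. Legs reach x = 68 mm, wire from z = 0 to 5 mm; mouth 19 mm clear at the tips, pinch 5 mm at x = 54 mm, then the pocket; solid stop at x = 36 mm.
- clip_seat (a point): Centre of the clip's pocket for the neck, 43 mm along the clip's x from its origin, at mid-wire height (2.5 mm above its underside). Home = this point on the neck's axis. Snapping the pinch over the neck takes about 8 to 16 N (briefly more if the clip is canted or rubs on the strap); then the force drops until the solid stop meets the neck.
- cup: Bystander: small plaster cup, 72 mm wide, 75 mm tall, origin under its centre.
- spray: Bystander: upright bottle with yellow cap, 68 mm wide, 190 mm tall, origin under its centre.
- spatula: Bystander: wooden-handled spatula lying flat.
- brush: Bystander: red-handled brush lying flat.
- figure: Bystander: small grey clay figure, 64 mm wide, 135 mm tall, origin under its centre.
- staple: Bystander: square U of plain 6 mm bar, 71 x 36 mm, lying flat, without a grip or pinch.
- clay: Bystander: grey clay block 90 x 70 x 50 mm, origin under its centre.
There are look-alikes about, which are no part of the job. Several things have the shape of the clip; the one meant has the colours described above.

How it is judged:
On the way, in this order (a step that is already met when the one before it is completed fails the run):
1. The strap lies shut over the stud while the clip is still off it (value of joint strap below 0.05 rad and distance between clip_seat and stud_neck above 0.03 m), for 0.2 s.
2. With the strap shut, the clip has snapped home around the stud's neck (value of joint strap below 0.05 rad and horizontal distance between clip_seat and stud_neck below 0.003 m and z of clip_seat in the frame of stud_neck between -0.004 and 0.004 m and x of clip in the frame of stud_neck below -0.035 m and angle between the x axis of clip and the x axis of mould, either way round below 0.35 rad and angle between clip's own z axis and vertical below 0.25 rad), for 0.2 s.
At the end, for the whole second after the job is handed in: Strap shut (below 0.05 rad); the clip home: pocket centre within 3 mm of the neck axis and 4 mm of the neck mid-height, level (0.25 rad), across the strap (x axis within 0.35 rad of the mould x), its grip on the mould -x side; released and at rest (all of step 2 and linear speed of clip below 0.02 m/s and contact force between clip and the fingers below 0.1 N); the robot touches nothing.
It fails at once if The clip presses on the mould, strap or stud with more than 40 N (contact force between clip and mould above 40 N).
It fails at once if A bystander is moved by more than 30 mm (distance of any of cup, spray, spatula, brush, figure, staple, clay from where it was at the start of the episode above 0.03 m).
It also fails if it takes over 64 s, if anything falls off the work surface, if the arm or the gripper's body presses on something with over 40 N, if the wrist force passes 120 N, or if a joint passes its speed limit or range.

## Working session

There is one attempt and no reset: what is moved stays moved. The work goes in short steps, Python scripts to look and compute and a tool call to move; the robot and the scene stay as the last step left them, time stands still between calls to the robot, and variables do not carry over. Pictures are saved under pics/ and viewed, at most 10 in all, crops included, and the job is handed in when it is done.

Besides the shell and the picture viewer there is one more tool, called by a JSON object that holds its "op" and its "data". step_arm: Moves the arm, as the interface text tells. Its arguments: {"type":"object","properties":{"motion":{"type":"array"}},"required":["motion"]}

```bash
ls; mkdir -p pics; cat > h.py <<'E'
import numpy as np, cv2
from scipy.spatial.transform import Rotation as R
from bench import r
def K(n):
    c=r.calibration(n); return c,192/np.tan(np.radians(c['fov_y'])/2)
def camT(n):
    c,f=K(n)
    if 'T' in c: return np.array(c['T'])
    s=r.read_state(); T=np.eye(4); T[:3,:3]=R.from_rotvec(s['tool_rot']).as_matrix(); T[:3,3]=s['eef_pos']
    return T@np.array(c['tool_from_camera'])
def ray(n,u,v,T=None):
    c,f=K(n); T=camT(n) if T is None else T
    d=T[:3,:3]@np.array([(u-c['cx'])/f,-(v-c['cy'])/f,-1]); return T[:3,3],d
def onz(n,u,v,z,T=None):
    o,d=ray(n,u,v,T); return o+d*(z-o[2])/d[2]
def proj(n,p,T=None):
    c,f=K(n); T=camT(n) if T is None else T
    q=np.linalg.inv(T)@np.append(p,1); return c['cx']+f*q[0]/-q[2], c['cy']-f*q[1]/-q[2]
E
python3 - <<'E'
from h import *
ims=[]
for n in ['scene','side','wrist']:
    im=r.grab_frame(n); ims.append(im); cv2.imwrite(f'pics/{n}0.png',im)
    print(n,{k:(np.round(v,3).tolist() if k!='x' else v) for k,v in r.calibration(n).items()})
    for t in ['mould','strap','clip','stud_head','staple','cup','spray','figure','clay','spatula','brush']:
        print(t,[([int(x) for x in d['box']],round(d['score'],2)) for d in r.search_frame(n,t)][:6])
cv2.imwrite('pics/a0.png',cv2.resize(np.vstack([ims[0]]),(800,600)))
cv2.imwrite('pics/b0.png',cv2.resize(ims[1],(800,600)))
print(r.read_state())
E
```

```text
pics
scene {'fov_y': 50.767, 'cx': 260.417, 'cy': 199.125, 'T': [[0.651, -0.579, 0.491, 1.057], [0.759, 0.494, -0.424, -0.426], [0.003, 0.649, 0.761, 0.925], [0.0, 0.0, 0.0, 1.0]]}
mould [([261, 143, 354, 250], 0.94)]
strap [([315, 143, 340, 185], 0.84)]
clip [([89, 231, 116, 251], 0.72), ([172, 268, 193, 291], 0.68), ([202, 242, 221, 265], 0.67), ([241, 248, 271, 264], 0.49)]
stud_head [([303, 196, 309, 201], 0.59)]
staple [([228, 289, 257, 311], 0.44)]
cup [([310, 124, 331, 158], 0.79)]
spray [([268, 273, 301, 331], 0.9)]
figure [([195, 323, 227, 370], 0.61)]
clay [([365, 167, 399, 198], 0.56)]
spatula [([93, 275, 159, 381], 0.88), ([172, 265, 195, 294], 0.73), ([365, 168, 398, 196], 0.53)]
brush [([118, 215, 180, 268], 0.73), ([269, 272, 300, 330], 0.16)]
side {'fov_y': 48.79, 'cx': 261.093, 'cy': 192.845, 'T': [[0.844, 0.404, -0.353, 0.136], [-0.536, 0.651, -0.537, -0.643], [0.012, 0.643, 0.766, 1.017], [0.0, 0.0, 0.0, 1.0]]}
mould [([204, 109, 288, 207], 0.84)]
strap []
clip [([242, 338, 258, 376], 0.75), ([221, 112, 237, 152], 0.75), ([291, 271, 309, 288], 0.64), ([271, 242, 29
[... 720 characters left out ...]
ay([-1.38272186,  0.7064961 , -0.0275949 ,  1.48460807,  0.02201388,
        0.95089414, -0.07548033]), 'qvel': array([-3.67478786e-04, -1.31038302e-03,  2.23315198e-05,  2.15754319e-03,
       -1.18939896e-03,  8.34911040e-04, -1.17377877e-03]), 'joint_efforts': array([ 4.68257872e-05, -8.82984996e+01,  1.23417579e+00, -2.36378396e+01,
        1.70299737e-02,  1.86864403e-03, -2.57693540e-05]), 'eef_pos': array([0.1309579 , 0.55986189, 0.24826838]), 'tool_rot': array([-3.60129070e-01, -3.12088258e+00,  1.62020823e-04]), 'wrist_force': array([0.44395865, 0.48663437, 0.73605053]), 'moment': array([-0.01974221, -0.00918128, -0.00170458]), 'gripper_force': 0.0, 'grip_width': 1.0012781099763717}
```

View pics/a0.png

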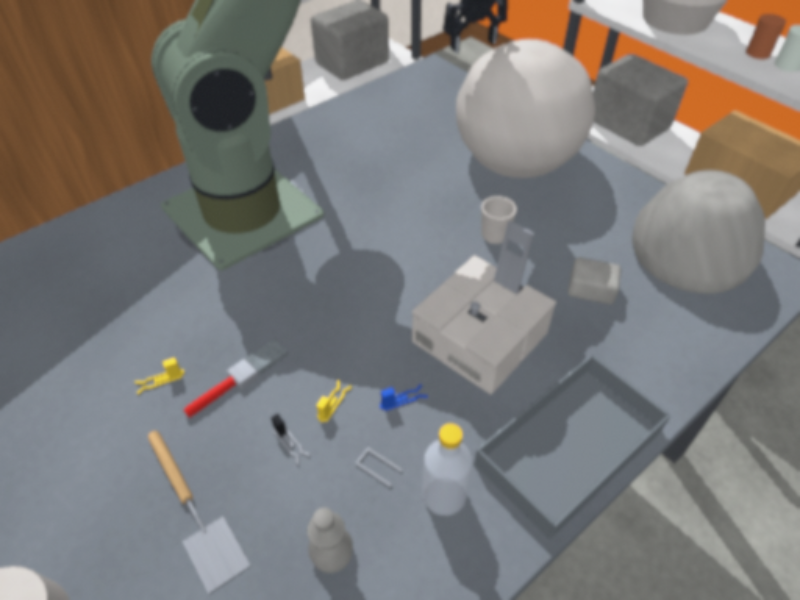

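View pics/b0.png

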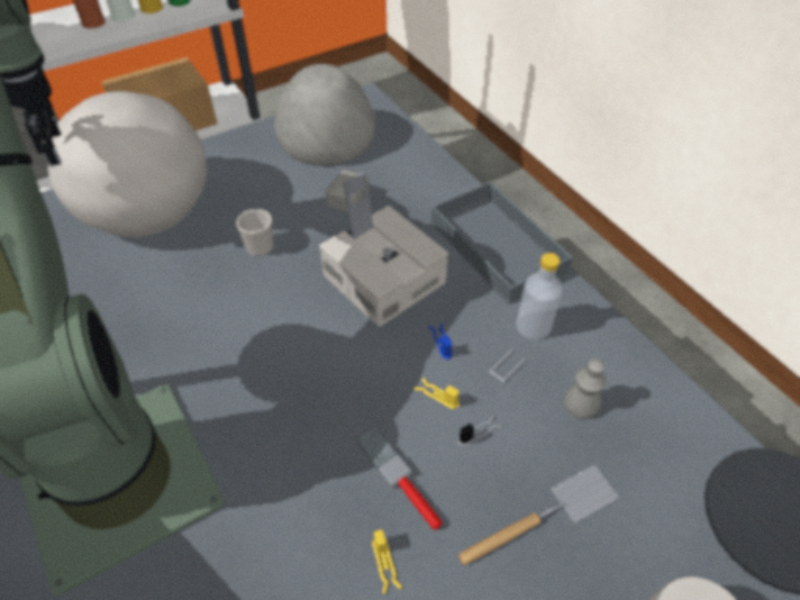

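The black-gripped steel-wire clip is at scene (285,435)/800 and side (467,433)/800. The look-alikes have yellow grips at scene (160,378) and (332,402) and a blue one at (400,398), so the black one fits. I'll confirm it and get the mould corners in one crop.

```bash
python3 - <<'E'
from h import *
a=cv2.imread('pics/scene0.png');b=cv2.imread('pics/side0.png')
def crop(im,x,y,w,h,W,H): return cv2.resize(im[y:y+h,x:x+w],(W,H),interpolation=cv2.INTER_CUBIC)
top=np.hstack([crop(a,255,135,105,120,400,457//1),crop(b,195,100,105,120,400,457)])[:457]
bot=np.hstack([crop(a,165,255,80,28,400,140),crop(b,270,260,80,28,400,140)])
cv2.imwrite('pics/c0.png',np.vstack([top,bot]))
print('clip black',onz('scene',179,277,0.02), onz('side',299,277,.02))
for p in [(413,310),(553,300),(488,360),(475,258)]: print(p,onz('scene',p[0]*.64,p[1]*.64,.09).round(3))
for p in [(322,240),(380,296),(447,254),(392,208)]: print(p,onz('side',p[0]*.64,p[1]*.64,.09).round(3))
E
```

```text
clip black [ 0.53548913 -0.24609027  0.02      ] [ 0.52402914 -0.24075235  0.02      ]
(413, 310) [0.523 0.049 0.09 ]
(553, 300) [0.666 0.252 0.09 ]
(488, 360) [0.683 0.071 0.09 ]
(475, 258) [0.502 0.221 0.09 ]
(322, 240) [0.503 0.231 0.09 ]
(380, 296) [0.525 0.045 0.09 ]
(447, 254) [0.691 0.069 0.09 ]
(392, 208) [0.67  0.238 0.09 ]
```

View pics/c0.png

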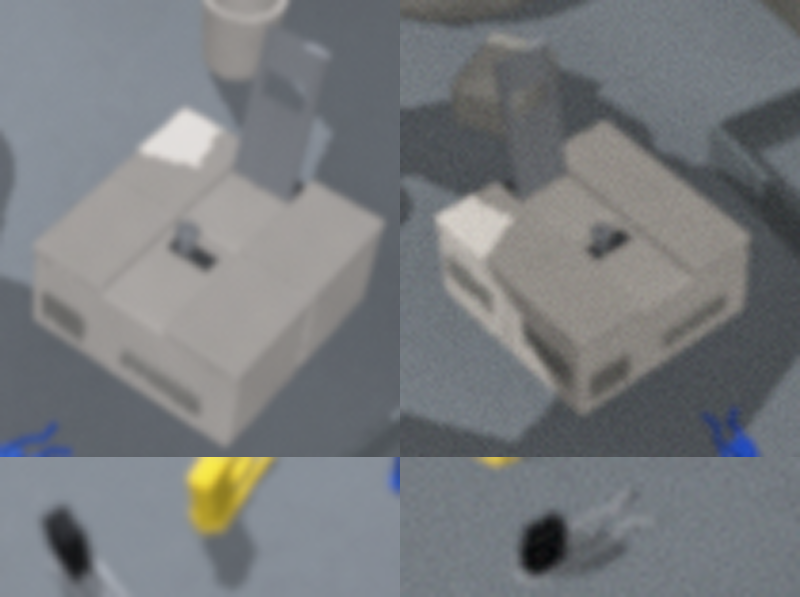

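The black-gripped steel clip is confirmed (bottom row). The mould's top corners, the stud head and the strap end (leaning back) are visible, so I'll fit the poses.

```bash
python3 - <<'E'
from h import *
from scipy.optimize import least_squares
s=105/400
S=[(34,243),(234,378),(385,222),(185,107)]; D=[(38,218),(180,348),(350,237),(203,122)]
ps=[('scene',255+x*s,135+y*s) for x,y in S]+[('side',195+x*s,100+y*s) for x,y in D]
C=np.array([(-90,-91),(90,-91),(90,91),(-90,91)])/1e3
idx=[0,1,2,3, 3,0,1,2]
W=np.array([onz(n,u,v,.09)[:2] for n,u,v in ps])
def mod(p,q): c,sn=np.cos(p[2]),np.sin(p[2]); return np.array(q)@np.array([[c,sn],[-sn,c]])+p[:2]
f=lambda p:(mod(p,C[idx])-W).ravel()
q=least_squares(f,[.59,.15,.1],loss='soft_l1',f_scale=.003); p=q.x;print('mould',p,np.round(q.fun*1e3,1).reshape(-1,2).tolist())
inv=lambda w: np.array([[np.cos(p[2]),np.sin(p[2])],[-np.sin(p[2]),np.cos(p[2])]])@(w[:2]-p[:2])
for n,u,v in [('scene',255+187*s,135+226*s),('side',195+208*s,100+229*s)]: print('stud',inv(onz(n,u,v,.107)))
# strap end
o,d=ray('scene',255+299*s,135+42*s); o2,d2=ray('side',195+120*s,100+42*s)
def tri(o,d,o2,d2):
    t=np.linalg.lstsq(np.c_[d,-d2],o2-o,rcond=None)[0]; a,b=o+d*t[0],o2+d2*t[1]; return (a+b)/2,np.linalg.norm(a-b)
e,g=tri(o,d,o2,d2); print('end',e,inv(e),g)
print('grip top?',tri(*ray('scene',177,269),*ray('side',298.6,276)))
g=onz('scene',180,279,0.005);t=onz('scene',194,293,.0025);print(g,t,np.degrees(np.arctan2(*(t-g)[1::-1])))
t2=onz('side',318,270,.0025);g2=onz('side',299,282,.0);print(g2,t2,np.degrees(np.arctan2(*(t2-g2)[1::-1])))
T=R.from_rotvec(r.read_state()['tool_rot']).as_matrix();print(T.round(3))
E
```

```text
mould [0.59547647 0.14636693 0.14969345] [[-3.4, -4.2], [-0.4, -0.9], [-1.9, -2.8], [-2.1, -2.9], [0.4, 4.3], [0.6, 2.4], [3.8, 1.1], [5.7, 2.9]]
stud [-0.00545661 -0.01599922]
stud [-0.00526394 -0.02411006]
end [0.58483314 0.23278175 0.21735829] [0.00236317 0.08703573] 0.004859077299917209
grip top? (array([ 0.52020983, -0.24104867,  0.03167877]), np.float64(0.0028013460813689248))
[ 0.53337208 -0.24435208  0.005     ] [ 0.58783605 -0.23907449  0.0025    ] 5.53471550180535
[ 0.52308884 -0.24482429  0.        ] [ 0.58711886 -0.24382653  0.0025    ] 0.8927476590677424
[[-0.974  0.228 -0.   ]
 [ 0.228  0.974 -0.   ]
 [-0.    -0.    -1.   ]]
```

```bash
cat >> h.py <<'E'
M=np.array([.5955,.1464,.1497])
def m2w(x,y,z):
    c,s=np.cos(M[2]),np.sin(M[2]); return np.array([M[0]+c*x-s*y,M[1]+s*x+c*y,z])
def w2m(w):
    c,s=np.cos(M[2]),np.sin(M[2]); d=np.array(w)[:2]-M[:2]; return np.array([c*d[0]+s*d[1],-s*d[0]+c*d[1],w[2]])
def tri(o,d,o2,d2):
    t=np.linalg.lstsq(np.c_[d,-d2],o2-o,rcond=None)[0]; a,b=o+d*t[0],o2+d2*t[1]; return (a+b)/2,np.linalg.norm(a-b)
def delta(w,yaw=None):
    s=r.read_state(); T=R.from_rotvec(s['tool_rot']).as_matrix()
    print('tool delta mm',(T.T@(np.array(w)-s['eef_pos'])*1e3).round(1))
    if yaw is not None: # wanted direction (rad) of -tool x in world
        a=np.arctan2(-T[1,0],-T[0,0]); print('turn z deg',-np.degrees((yaw-a+np.pi)%(2*np.pi)-np.pi))
E
python3 - <<'E'
from h import *
print('sphere',tri(*ray('scene',525*.64,108*.64),*ray('side',128*.64,168*.64)))
print('sphere R pt',onz('scene',525*.64,175*.64,0))
print('cup',onz('scene',320,150,.03))
delta(m2w(0,.13,.25),M[2])
E
```

```text
sphere (array([0.24455611, 0.63076376, 0.11175649]), np.float64(0.012353833545476157))
sphere R pt [0.32113759 0.5752189  0.        ]
cup [0.44619262 0.3557452  0.03      ]
tool delta mm [-498.3 -176.    -1.7]
turn z deg -21.742054298578363
```

{"op": "step_arm", "data": {"motion": [[[0,-20,-60],[0,0,0],0],[[0,-40,-45],[0,0,0],0],[[-40,-45,0],[0,0,0],0],[[-60,-20,0],[0,0,0],0],[[-60,-15,0],[0,0,0],0],[[-60,-10,0],[0,0,0],0],[[-60,-10,0],[0,0,0],0],[[-60,-5,0],[0,0,0],0]]}}

```text
time_s: 2.8
eef_pos: [0.4256, 0.3213, 0.3529]
tool_rot: [0.36, 3.121, 0.001]
wrist_force: [0.2, 1.2, 0.3]
grip_width: 0.001
gripper_force: 0.0
```

{"op": "step_arm", "data": {"motion": [[[-60,-5,0],[0,0,0],0],[[-60,-5,0],[0,0,0],0],[[-38,-1,0],[0,0,0],0],[[0,0,0],[0,0,-10.6],0],[[0,0,20],[0,0,-10.6],0],[[0,0,0],[0,0,0],0]]}}

```text
time_s: 3.55
eef_pos: [0.5749, 0.2754, 0.3317]
tool_rot: [0.218, -3.132, 0.001]
wrist_force: [-0.1, -0.3, 0.7]
grip_width: -0.002
gripper_force: 0.0
```

```bash
python3 - <<'E'
from h import *
s=r.read_state();print(s['time_s'],s['eef_pos'],s['grip_width'],s['wrist_force'])
delta(m2w(0,.115,.2),M[2])
im=r.grab_frame('wrist');b=r.grab_frame('scene')
cv2.imwrite('pics/w1.png',im); cv2.imwrite('pics/v1.png',np.hstack([cv2.resize(im,(400,300)),cv2.resize(b[80:272,230:486],(400,300))]))
E
```

```text
3.55 [0.57492039 0.27536409 0.3316712 ] -0.0021800512760555783 [-0.08136193 -0.33027333  0.74352138]
tool delta mm [ -1.6 -15.5 131.7]
turn z deg -0.6011491474904396
```

View pics/v1.png

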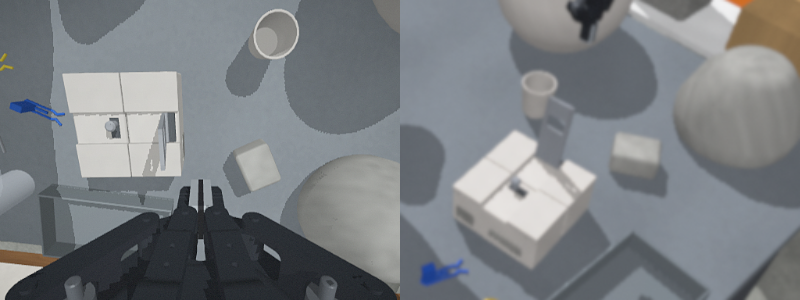

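The wrist picture shows the strap upright at about (165,140)/400, the stud at (112,127) and the tool clear behind the strap. I'll descend there and swing it down.

{"op": "step_arm", "data": {"motion": [[[0,0,60],[0,0,0],0],[[0,0,60],[0,0,0],0],[[0,-20,12],[0,0,0],0],[[0,-12,0],[0,0,0],0],[[0,-17,-5],[0,0,0],0],[[0,-17,-6],[0,0,0],0],[[0,-17,0],[0,0,0],0],[[0,-18,2],[0,0,0],0]]}}

```text
time_s: 4.65
eef_pos: [0.5896, 0.1745, 0.2099]
tool_rot: [-0.22, 3.133, 0.0]
wrist_force: [0.2, 1.5, -0.3]
grip_width: 0.002
gripper_force: 0.5
```

{"op": "step_arm", "data": {"motion": [[[0,-16,8],[0,0,0],0],[[0,-16,8],[0,0,0],0],[[0,-13,13],[0,0,0],0],[[0,-13,14],[0,0,0],0],[[0,-7,14],[0,0,0],0],[[0,-7,14],[0,0,0],0],[[0,-3,10],[0,0,0],0],[[0,-3,10],[0,0,0],0]]}}

```text
time_s: 5.65
eef_pos: [0.6002, 0.0986, 0.118]
tool_rot: [-0.221, 3.134, 0.0]
wrist_force: [-0.5, -0.6, 0.0]
grip_width: -0.001
gripper_force: 0.3
```

```bash
python3 - <<'E'
from h import *
s=r.read_state();print(s['time_s'],w2m(s['eef_pos']),s['wrist_force'])
im=r.grab_frame('wrist');b=r.grab_frame('scene')
cv2.imwrite('pics/v2.png',np.hstack([cv2.resize(im,(400,300)),cv2.resize(b[100:292,200:456],(400,300))]))
E
```

```text
5.65 [-0.00246118 -0.04798504  0.11796856] [-0.53831186 -0.56405291  0.03584859]
```

View pics/v2.png

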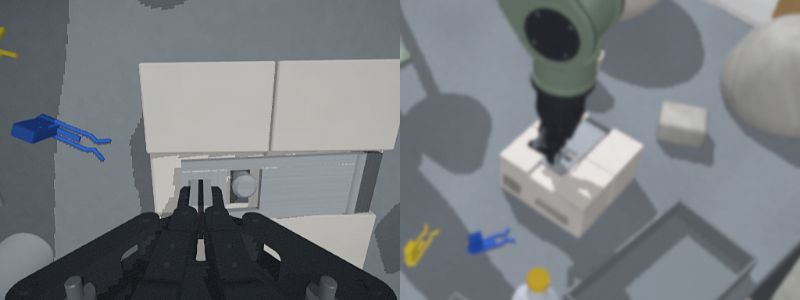

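The strap is nearly down over the stud (head at about (243,185)/400) and the fingers clear the head. I'll press it the rest of the way.

{"op": "step_arm", "data": {"motion": [[[0,-2,5],[0,0,0],0],[[0,0,4],[0,0,0],0],[[0,0,2],[0,0,0],0],[[0,0,0],[0,0,0],0]]}}

```text
time_s: 6.25
eef_pos: [0.6004, 0.0965, 0.1075]
tool_rot: [0.22, -3.134, 0.0]
wrist_force: [0.2, -0.7, -0.5]
grip_width: 0.004
gripper_force: 0.0
```

{"op": "step_arm", "data": {"motion": [[[0,0,2],[0,0,0],0],[[0,0,1],[0,0,0],0],[[0,0,1],[0,0,0],0],[[0,0,0],[0,0,0],0]]}}

```text
time_s: 6.75
eef_pos: [0.6009, 0.0966, 0.1061]
tool_rot: [-0.22, 3.132, 0.0]
wrist_force: [-12.5, -1.4, 43.6]
grip_width: -0.002
gripper_force: 21.9
```

{"op": "step_arm", "data": {"motion": [[[0,0,-20],[0,0,0],0],[[0,0,-60],[0,0,0],0],[[0,0,-60],[0,0,0],0],[[-20,-30,-20],[0,0,0],0],[[0,0,0],[0,0,0],0],[[0,0,0],[0,0,0],0]]}}

```text
time_s: 7.5
eef_pos: [0.6241, 0.0699, 0.2631]
tool_rot: [0.22, -3.133, -0.0]
wrist_force: [-0.2, 1.2, -0.8]
grip_width: -0.003
gripper_force: 0.0
```

```bash
python3 - <<'E'
from h import *
s=r.read_state();T=camT('wrist');np.save('T3.npy',T);print(s['time_s'],w2m(s['eef_pos']),s['wrist_force'])
im=r.grab_frame('wrist');cv2.imwrite('pics/w3.png',im)
for t in ['mould','stud_head','clip']: print(t,[([int(x) for x in d['box']],round(d['score'],2)) for d in r.search_frame('wrist',t)][:4])
cv2.imwrite('pics/v3.png',cv2.resize(im,(800,600),interpolation=cv2.INTER_CUBIC))
E
```

```text
7.5 [ 0.01688016 -0.07989961  0.26313065] [-0.16852128  1.2013755  -0.76492042]
mould [([246, 69, 430, 235], 0.83)]
stud_head [([307, 145, 326, 165], 0.48)]
clip [([128, 116, 203, 156], 0.92), ([1, 28, 35, 105], 0.84), ([54, 43, 132, 82], 0.75)]
```

View pics/v3.png

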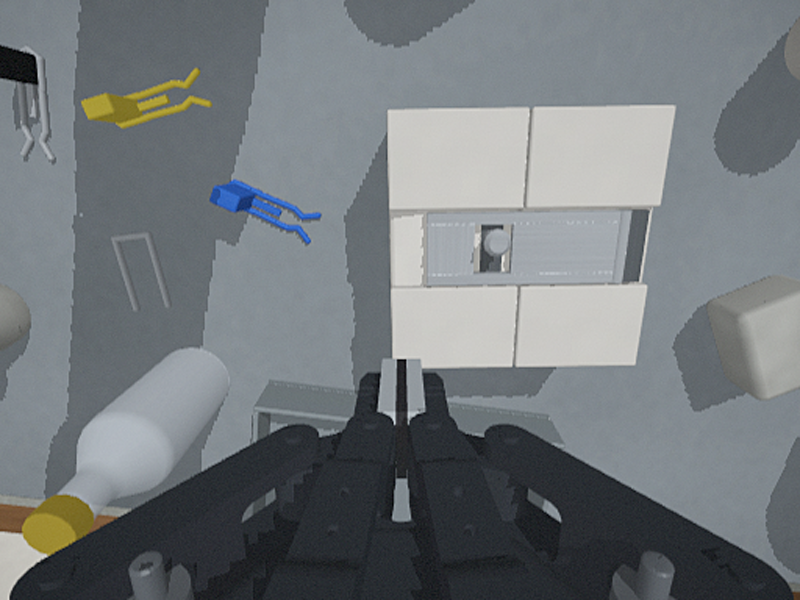

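Strap is flat in the channel with the stud head at (496,242)/800; the mould corners are sharp at (388,110), (675,105), (636,366) and (391,366). The black clip is at the top left, its legs pointing to mould +x.

```bash
python3 - <<'E'
from h import *
from scipy.optimize import least_squares
T=np.load('T3.npy')
P=[(388,110),(391,366),(636,366),(675,105)]
C=np.array([(-90,-91),(90,-91),(90,91),(-90,91)])/1e3
W=np.array([onz('wrist',u*.64,v*.64,.09,T)[:2] for u,v in P])
def mod(p,q): c,sn=np.cos(p[2]),np.sin(p[2]); return np.array(q)@np.array([[c,sn],[-sn,c]])+p[:2]
q=least_squares(lambda p:(mod(p,C)-W).ravel(),M);p=q.x;print(p.round(4),np.round(q.fun*1e3,1).tolist())
h=onz('wrist',496*.64,242*.64,.107,T);print('stud w',h)
import h as H; H.M=p; print('stud m',w2m(h))
g=onz('wrist',16*.64,65*.64,.04,T);t=onz('wrist',40*.64,157*.64,.0025,T);print('clip',g,t)
print('spray',onz('wrist',205*.64,352*.64,0.1,T),onz('wrist',57*.64,523*.64,.19,T))
delta([.525,-.215,.263])
E
```

```text
[0.5938 0.1504 0.1508] [-1.2, -1.1, 1.8, 0.5, -0.1, -0.8, -0.5, 1.4]
stud w [0.58965541 0.127978   0.107     ]
stud m [-0.0075111  -0.02151041  0.107     ]
clip [ 0.52264708 -0.21998688  0.04      ] [ 0.58809513 -0.23830956  0.0025    ]
spray [ 0.69741041 -0.06000417  0.1       ] [ 0.76817358 -0.10416756  0.19      ]
tool delta mm [ 138.2 -268.3    0.3]
```

{"op": "step_arm", "data": {"motion": [[[17,-58,0],[0,0,0],45],[[17,-58,0],[0,0,0],45],[[17,-58,0],[0,0,0],45],[[17,-58,0],[0,0,0],45],[[17,-58,0],[0,0,0],45],[[2,-6,20],[0,0,0],45],[[0,0,0],[0,0,0],45],[[0,0,0],[0,0,0],45]]}}

```text
time_s: 8.7
eef_pos: [0.5802, -0.2345, 0.2442]
tool_rot: [-0.222, 3.133, 0.0]
wrist_force: [-0.0, 1.0, 0.9]
grip_width: 0.524
gripper_force: 0.0
```

```bash
sed -i 's/^M=.*/M=np.array([.5938,.1504,.1508])/' h.py; python3 - <<'E'
from h import *
s=r.read_state();T=camT('wrist');np.save('T4.npy',T);print(s['time_s'],s['eef_pos'],s['grip_width'])
im=r.grab_frame('wrist');cv2.imwrite('pics/w4.png',im)
bx=[([int(x) for x in d['box']],round(d['score'],2)) for d in r.search_frame('wrist','clip')][:4];print(bx)
print(proj('wrist',np.array([.524,-.235,.02]),T))
u,v=map(int,proj('wrist',np.array([.545,-.236,.02]),T)); x0,y0=max(0,u-80),max(0,v-60); print('crop',x0,y0)
cv2.imwrite('pics/v4.png',cv2.resize(im[y0:y0+150,x0:x0+200],(800,600),interpolation=cv2.INTER_CUBIC))
E
```

```text
8.7 [ 0.58021188 -0.23454297  0.24423545] 0.5243223747554184
[([241, 102, 265, 171], 0.97), ([357, 182, 420, 218], 0.73), ([299, 116, 364, 153], 0.58), ([286, 215, 313, 258], 0.33)]
(np.float64(261.9392688784282), np.float64(120.07459588941441))
crop 178 77
```

View pics/v4.png

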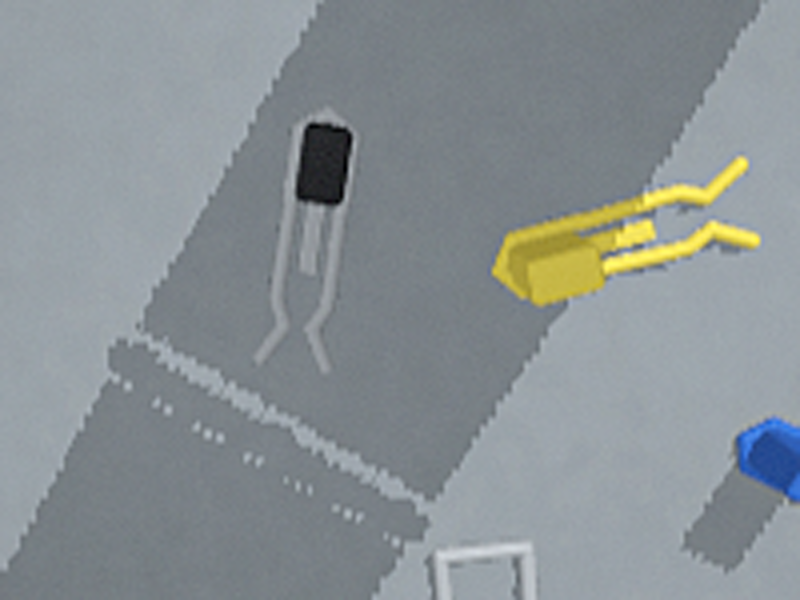

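The black-gripped steel clip has its grip top at crop (325,163) and tips at (260,362) and (325,370). The nearest yellow one is well to the side.

```bash
python3 - <<'E'
from h import *
T=np.load('T4.npy'); f=lambda x,y,z: onz('wrist',178+x/4,77+y/4,z,T)
g=f(325,163,.04);t=f(292.5,366,.0025);q=f(325,128,.04);q2=f(310,270,.005)
print(g,t,np.linalg.norm(t-g),np.degrees(np.arctan2(*(t-g)[1::-1])), np.linalg.norm((q2-g)[:2]))
print('yellow',f(497,270,.0025),f(530,300,.04))
a=np.arctan2(*(t-g)[1::-1])
delta([*(g[:2]),.1],a)
E
```

```text
[ 0.52073397 -0.23894821  0.04      ] [ 0.58911497 -0.2395862   0.0025    ] 0.07799113785093406 -0.5345520761028789 0.03561810840295171
yellow [ 0.54815797 -0.17816349  0.0025    ] [ 0.55090755 -0.17368111  0.04      ]
tool delta mm [ 59.6   4.3 144.3]
turn z deg 8.645389808565834
```

{"op": "step_arm", "data": {"motion": [[[0,0,0],[0,0,8.6],40],[[59.5,-5,40],[0,0,0],40],[[0,0,60],[0,0,0],40],[[0,0,44],[0,0,0],40],[[0,0,0],[0,0,0],40],[[0,0,0],[0,0,0],40]]}}

```text
time_s: 9.55
eef_pos: [0.5312, -0.2396, 0.1081]
tool_rot: [0.015, 3.14, -0.002]
wrist_force: [-0.3, 0.5, 0.4]
grip_width: 0.463
gripper_force: 0.0
```

```bash
python3 - <<'E'
from h import *
s=r.read_state();print(s['time_s'],s['eef_pos'],s['grip_width'])
delta([.5207,-.239,.026],np.radians(-.5))
im=r.grab_frame('wrist'); T=camT('wrist')
m=(im.max(2)<45).astype(np.uint8); m[260:]=0
n,l,st,c=cv2.connectedComponentsWithStats(m); print([(st[i].tolist(),c[i].round(1).tolist()) for i in range(1,n) if st[i,4]>150])
print(proj('wrist',np.array([.5207,-.239,.04]),T),proj('wrist',np.array([.5097,-.239,.04]),T))
cv2.imwrite('pics/v5.png',im)
E
```

```text
9.55 [ 0.53122772 -0.23960536  0.10814   ] 0.46339997349182577
tool delta mm [10.7  0.6 82.1]
turn z deg -0.045892016281323146
[([246, 173, 19, 38, 647], [255.4, 191.7]), ([208, 231, 13, 29, 240], [215.6, 247.9]), ([293, 231, 13, 29, 218], [297.5, 247.6])]
(np.float64(256.54776447789254), np.float64(197.41609239566688)) (np.float64(256.39409744426587), np.float64(182.87095453737197))
```

View pics/v5.png

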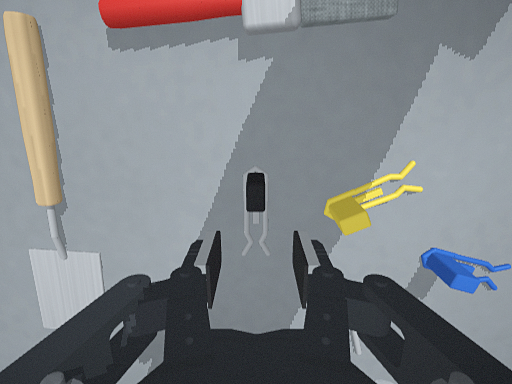

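Grip sits at (255,192), centred between the fingers; continue down and grasp.

{"op": "step_arm", "data": {"motion": [[[10.5,0.5,30],[0,0,0],40],[[0,0,30],[0,0,0],40],[[0,0,22],[0,0,0],40],[[0,0,0],[0,0,0],40],[[0,0,0],[0,0,0],10],[[0,0,0],[0,0,0],5],[[0,0,0],[0,0,0],5],[[0,0,0],[0,0,0],5]]}}

```text
time_s: 10.6
eef_pos: [0.5206, -0.2393, 0.0259]
tool_rot: [0.016, 3.139, -0.002]
wrist_force: [-1.2, 0.1, 10.8]
grip_width: 0.15
gripper_force: 58.6
```

{"op": "step_arm", "data": {"motion": [[[0,0,-15],[0,0,0],5],[[0,0,-50],[0,0,0],5],[[0,0,-60],[0,0,0],5],[[0,0,-10],[0,0,0],5],[[0,0,0],[0,0,0],5]]}}

```text
time_s: 11.22
eef_pos: [0.5199, -0.2391, 0.1603]
tool_rot: [0.016, 3.14, -0.001]
wrist_force: [-0.4, 0.1, -1.6]
grip_width: 0.16
gripper_force: 58.4
```

```bash
python3 - <<'E'
from h import *
s=r.read_state();print(s['time_s'],s['eef_pos'],s['grip_width'])
im=r.grab_frame('wrist');cv2.imwrite('pics/w6.png',im)
cv2.imwrite('pics/v6.png',cv2.resize(im[110:350,156:356],(667,800))[0:600] if 0 else cv2.resize(im[130:310,136:376],(800,600),interpolation=cv2.INTER_CUBIC))
E
```

```text
11.225 [ 0.51986    -0.23905981  0.16025373] 0.160045895251004
```

View pics/v6.png

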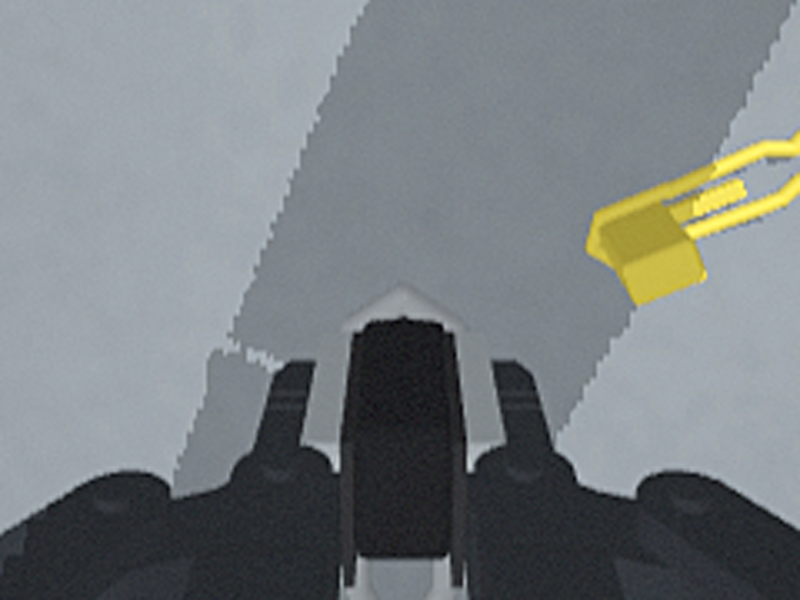

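```bash
python3 - <<'E'
from h import *
c,f=K('wrist'); TC=np.linalg.inv(np.array(c['tool_from_camera']))
def pt(p):
    q=TC@np.append(p,1); return (round(c['cx']+f*q[0]/-q[2],1),round(c['cy']-f*q[1]/-q[2],1))
for d in (0,.003): # clip lower by d
    print('near top edge',pt([.011,0,-.0141+d]),'far top',pt([-.011,0,-.0141+d]),'near low',pt([.011,0,.0209+d]))
w=m2w(-.105,-.0215,.16);print(w);delta(w,M[2])
E
```

```text
near top edge (np.float64(255.0), np.float64(256.4)) far top (np.float64(255.1), np.float64(297.6)) near low (np.float64(255.3), np.float64(224.1))
near top edge (np.float64(255.0), np.float64(253.0)) far top (np.float64(255.1), np.float64(293.5)) near low (np.float64(255.3), np.float64(221.9))
[0.49322155 0.11336994 0.16      ]
tool delta mm [ 29.8 352.   -0.9]
turn z deg -9.207568206470988
```

{"op": "step_arm", "data": {"motion": [[[10,50,0],[0,0,0],5],[[10,58,0],[0,0,0],5],[[10,58,0],[0,0,0],5],[[0,58,0],[0,0,0],5],[[0,58,0],[0,0,0],5],[[0,58,0],[0,0,0],5],[[0,12,0],[0,0,-9.2],5],[[0,0,0],[0,0,0],5]]}}

```text
time_s: 12.28
eef_pos: [0.4927, 0.1138, 0.1581]
tool_rot: [0.238, -3.131, 0.001]
wrist_force: [-0.4, -0.6, -0.8]
grip_width: 0.155
gripper_force: 58.7
```

```bash
python3 - <<'E'
from h import *
s=r.read_state();print(s['time_s'],w2m(s['eef_pos']),s['wrist_force'])
delta(m2w(-.105,-.0215,.1184),M[2])
E
```

```text
12.275 [-0.10543197 -0.02098571  0.15814057] [-0.44220926 -0.59630973 -0.75384929]
tool delta mm [-0.5 -0.5 39.7]
turn z deg 0.049330283593592324
```

{"op": "step_arm", "data": {"motion": [[[0,-0.5,20],[0,0,0],5],[[0,0,14],[0,0,0],5],[[0,0,5],[0,0,0],5],[[0,0,0],[0,0,0],5],[[0,0,0],[0,0,0],5]]}}

```text
time_s: 12.9
eef_pos: [0.4935, 0.1127, 0.1205]
tool_rot: [-0.236, 3.132, -0.0]
wrist_force: [0.9, 0.6, -0.4]
grip_width: 0.155
gripper_force: 58.7
```

```bash
python3 - <<'E'
from h import *
s=r.read_state();print(s['time_s'],w2m(s['eef_pos']),s['wrist_force'])
delta(m2w(-.09,-.0215,.1184),M[2])
a=r.grab_frame('scene');b=r.grab_frame('side')
out=[]
for n,im in (('scene',a),('side',b)):
    big=cv2.resize(im,None,fx=5,fy=5,interpolation=cv2.INTER_CUBIC)
    u,v=proj(n,m2w(-.03,-.0215,.1)); u,v=int(u*5),int(v*5)
    for p in [m2w(-.0075,-.0215,.107)]:
        x,y=proj(n,p); cv2.circle(big,(int(x*5),int(y*5)),3,(0,0,255),1)
    for k in (7,-7):
        x,y=proj(n,m2w(-.037,-.0215+k/1000,.095)); cv2.circle(big,(int(x*5),int(y*5)),3,(0,255,0),1)
    out.append(big[v-250:v+250,u-200:u+200])
cv2.imwrite('pics/v7.png',np.hstack(out))
E
```

```text
12.9 [-0.10478591 -0.0221707   0.12051957] [ 0.90700319  0.64041648 -0.38764054]
tool delta mm [-14.8   0.7   2.1]
turn z deg -0.03864192773965183
```

View pics/v7.png

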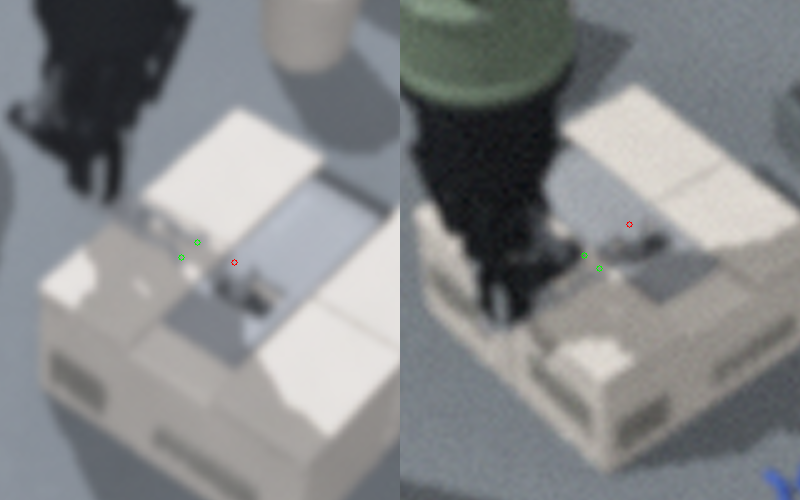

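The two far cameras show the clip legs over the channel's near edge, in line with the stud, level and at about the right height. I'll lower 2 mm and advance slowly, watching the force.

{"op": "step_arm", "data": {"motion": [[[-3,0.5,2],[0,0,0],5],[[-6,0,0],[0,0,0],5],[[-5,0,0],[0,0,0],5],[[-5,0,0],[0,0,0],5],[[-5,0,0],[0,0,0],5],[[-3,0,0],[0,0,0],5],[[0,0,0],[0,0,0],5],[[0,0,0],[0,0,0],5]]}}

```text
time_s: 14.0
eef_pos: [0.5198, 0.1173, 0.1181]
tool_rot: [0.236, -3.132, 0.0]
wrist_force: [0.1, 0.0, -0.5]
grip_width: 0.151
gripper_force: 58.7
```

```bash
python3 - <<'E'
from h import *
s=r.read_state();print(s['time_s'],w2m(s['eef_pos']),s['wrist_force'])
im=r.grab_frame('wrist');cv2.imwrite('pics/w8.png',im)
print(r.search_frame('wrist','stud_head')[:2])
delta(m2w(-.07,-.0215,.1184),M[2])
E
```

```text
14.0 [-0.07808422 -0.0215703   0.11811058] [ 0.14574322  0.01179767 -0.48856305]
[{'box': [247.0, 321.1, 265.0, 337.7], 'score': 0.5}]
tool delta mm [-8.1  0.1 -0.3]
turn z deg -0.006664969684396105
```

{"op": "step_arm", "data": {"motion": [[[-4,0,0],[0,0,0],5],[[-4,0,0],[0,0,0],5],[[-4,0,0],[0,0,0],5],[[-3,0,0],[0,0,0],5],[[0,0,0],[0,0,0],5]]}}

```text
time_s: 14.72
eef_pos: [0.5349, 0.1197, 0.118]
tool_rot: [0.236, -3.133, 0.0]
wrist_force: [-2.2, 1.6, 0.2]
grip_width: 0.158
gripper_force: 58.6
```

{"op": "step_arm", "data": {"motion": [[[-2,0,0],[0,0,0],5],[[-2,0,0],[0,0,0],5],[[-1,0,0],[0,0,0],5],[[0,0,0],[0,0,0],5]]}}

```text
time_s: 15.22
eef_pos: [0.5399, 0.1204, 0.1181]
tool_rot: [-0.236, 3.133, -0.0]
wrist_force: [-3.1, 1.2, -1.1]
grip_width: 0.154
gripper_force: 58.6
```

{"op": "step_arm", "data": {"motion": [[[-1.5,0,0],[0,0,0],5],[[-1.5,0,0],[0,0,0],5],[[-1,0,0],[0,0,0],5],[[0,0,0],[0,0,0],5]]}}

```text
time_s: 15.72
eef_pos: [0.5438, 0.1209, 0.1181]
tool_rot: [-0.236, 3.133, -0.0]
wrist_force: [-3.5, 1.7, -1.0]
grip_width: 0.155
gripper_force: 58.6
```

{"op": "step_arm", "data": {"motion": [[[-1,0,0],[0,0,0],5],[[-1,0,0],[0,0,0],5],[[-1,0,0],[0,0,0],5],[[0,0,0],[0,0,0],5]]}}

```text
time_s: 16.23
eef_pos: [0.5461, 0.1212, 0.1179]
tool_rot: [0.236, -3.131, 0.001]
wrist_force: [-5.7, 2.0, -2.0]
grip_width: 0.152
gripper_force: 58.6
```

{"op": "step_arm", "data": {"motion": [[[-1,0.3,0],[0,0,0],5],[[-1,0,0],[0,0,0],5],[[-0.5,0,0],[0,0,0],5],[[0,0,0],[0,0,0],5]]}}

```text
time_s: 16.73
eef_pos: [0.549, 0.122, 0.1181]
tool_rot: [0.236, -3.132, 0.001]
wrist_force: [-3.6, 0.9, -0.7]
grip_width: 0.15
gripper_force: 58.6
```

{"op": "step_arm", "data": {"motion": [[[-1,0,0],[0,0,0],5],[[-1,0,0],[0,0,0],5],[[0,0,0],[0,0,0],5]]}}

```text
time_s: 17.1
eef_pos: [0.5519, 0.1225, 0.1184]
tool_rot: [-0.236, 3.131, 0.0]
wrist_force: [2.7, 1.5, -1.0]
grip_width: 0.156
gripper_force: 58.7
```

{"op": "step_arm", "data": {"motion": [[[-1,0,0],[0,0,0],5],[[-1,0,0],[0,0,0],5],[[0,0,0],[0,0,0],5]]}}

```text
time_s: 17.48
eef_pos: [0.5535, 0.1227, 0.1182]
tool_rot: [-0.236, 3.132, -0.0]
wrist_force: [2.9, 2.6, -0.3]
grip_width: 0.156
gripper_force: 58.7
```

{"op": "step_arm", "data": {"motion": [[[-1,0,0],[0,0,0],5],[[-1,0,0],[0,0,0],5],[[0,0,0],[0,0,0],5]]}}

```text
time_s: 17.85
eef_pos: [0.5552, 0.123, 0.1181]
tool_rot: [-0.236, 3.133, -0.0]
wrist_force: [3.7, 2.0, -0.4]
grip_width: 0.156
gripper_force: 58.6
```

{"op": "step_arm", "data": {"motion": [[[-1,0,0],[0,0,0],5],[[-1,0,0],[0,0,0],5],[[0,0,0],[0,0,0],5]]}}

```text
time_s: 18.23
eef_pos: [0.5571, 0.1233, 0.1181]
tool_rot: [-0.236, 3.133, -0.0]
wrist_force: [3.1, 2.2, -1.3]
grip_width: 0.152
gripper_force: 58.6
```

{"op": "step_arm", "data": {"motion": [[[-1,0,0],[0,0,0],5],[[-1,0,0],[0,0,0],5],[[0,0,0],[0,0,0],5]]}}

```text
time_s: 18.6
eef_pos: [0.5589, 0.1237, 0.1181]
tool_rot: [0.237, -3.132, 0.0]
wrist_force: [0.3, 2.5, -0.9]
grip_width: 0.15
gripper_force: 58.6
```

{"op": "step_arm", "data": {"motion": [[[-1,0,0],[0,0,0],5],[[-0.5,0,0],[0,0,0],5],[[0,0,0],[0,0,0],5]]}}

```text
time_s: 18.98
eef_pos: [0.5605, 0.1238, 0.1181]
tool_rot: [0.236, -3.133, 0.0]
wrist_force: [-0.6, 3.7, -1.2]
grip_width: 0.157
gripper_force: 58.6
```

```bash
python3 - <<'E'
from h import *
s=r.read_state();print(s['time_s'],w2m(s['eef_pos']),s['wrist_force'])
im=r.grab_frame('wrist');cv2.imwrite('pics/w9.png',im)
for d in r.search_frame('wrist','stud_head')[:2]:
    b=d['box'];print(b,d['score'],w2m(onz('wrist',(b[0]+b[2])/2,(b[1]+b[3])/2,.107)))
b=cv2.imread('pics/w8.png')
E
```

```text
18.975 [-0.03693476 -0.02124531  0.11809842] [-0.63409715  3.65354252 -1.22902914]
[239.0, 298.5, 270.9, 325.5] 0.71 [ 0.00407422 -0.02141437  0.107     ]
[183.3, 249.2, 393.7, 324.6] 0.45 [-0.01324378 -0.00225277  0.107     ]
```

{"op": "step_arm", "data": {"motion": [[[-0.5,0.3,0],[0,0,0],5],[[-0.5,0,0],[0,0,0],5],[[0,0,0],[0,0,0],5]]}}

```text
time_s: 19.45
eef_pos: [0.5612, 0.1241, 0.118]
tool_rot: [0.236, -3.132, 0.001]
wrist_force: [-2.2, 2.0, -0.2]
grip_width: 0.154
gripper_force: 58.7
```

{"op": "step_arm", "data": {"motion": [[[-0.5,0,0],[0,0,0],5],[[-0.5,0,0],[0,0,0],5],[[0,0,0],[0,0,0],5]]}}

```text
time_s: 19.82
eef_pos: [0.5624, 0.1243, 0.1181]
tool_rot: [0.236, -3.132, 0.001]
wrist_force: [-2.6, 1.8, -0.6]
grip_width: 0.155
gripper_force: 58.7
```

{"op": "step_arm", "data": {"motion": [[[-0.7,0,0],[0,0,0],5],[[-0.7,0,0],[0,0,0],5],[[0,0,0],[0,0,0],5]]}}

```text
time_s: 20.2
eef_pos: [0.5633, 0.1245, 0.118]
tool_rot: [0.236, -3.131, 0.001]
wrist_force: [-6.6, 0.8, 0.3]
grip_width: 0.151
gripper_force: 58.9
```

{"op": "step_arm", "data": {"motion": [[[-0.7,0,0],[0,0,0],5],[[-0.7,0,0],[0,0,0],5],[[0,0,0],[0,0,0],5]]}}

```text
time_s: 20.58
eef_pos: [0.5636, 0.1245, 0.1177]
tool_rot: [0.236, -3.129, 0.001]
wrist_force: [-13.9, 0.2, 2.9]
grip_width: 0.151
gripper_force: 59.0
```

```bash
python3 - <<'E'
from h import *
s=r.read_state();print(s['time_s'],w2m(s['eef_pos']),s['wrist_force'])
im=r.grab_frame('wrist');cv2.imwrite('pics/w10.png',im)
for d in r.search_frame('wrist','stud_head')[:2]:
    b=d['box'];print(b,d['score'],w2m(onz('wrist',(b[0]+b[2])/2,(b[1]+b[3])/2,.107)))
E
```

```text
20.575 [-0.03373227 -0.02102856  0.11770822] [-13.90546664   0.17244426   2.92175406]
[240.2, 299.1, 268.6, 326.0] 0.97 [ 0.00712831 -0.0214641   0.107     ]
[2.2, 324.5, 41.1, 376.3] 0.34 [ 0.03522854 -0.16482274  0.107     ]
```

Wrist view: the stud head is about 41 mm ahead of the grip (pocket 43 mm, pinch would be 54 mm), and the stop is stiff at 14 N, so the clip is home. Ease off, then release.

{"op": "step_arm", "data": {"motion": [[[0.8,0,0],[0,0,0],5],[[0,0,0],[0,0,0],5],[[0,0,0],[0,0,0],35],[[0,0,0],[0,0,0],35],[[0,0,0],[0,0,0],35],[[0,0,0],[0,0,0],35]]}}

```text
time_s: 21.42
eef_pos: [0.5645, 0.1247, 0.1182]
tool_rot: [-0.236, 3.132, -0.0]
wrist_force: [0.4, 0.2, -0.5]
grip_width: 0.405
gripper_force: 0.0
```

{"op": "step_arm", "data": {"motion": [[[0,0,-10],[0,0,0],35],[[0,0,-25],[0,0,0],35],[[0,0,-50],[0,0,0],35],[[-30,0,-40],[0,0,0],35],[[-30,0,0],[0,0,0],35],[[0,0,0],[0,0,0],35],[[0,0,0],[0,0,0],35]]}}

```text
time_s: 22.3
eef_pos: [0.6231, 0.1337, 0.2432]
tool_rot: [0.236, -3.132, 0.0]
wrist_force: [-0.1, 0.9, 0.1]
grip_width: 0.413
gripper_force: 0.0
```

```bash
python3 - <<'E'
from h import *
s=r.read_state();print(s['time_s'],w2m(s['eef_pos']),s['wrist_force'],s['grip_width'])
im=r.grab_frame('wrist');cv2.imwrite('pics/w11.png',im);T=camT('wrist');np.save('T11.npy',T)
def pr(t,z):
    for d in r.search_frame('wrist',t)[:3]:
        b=d['box'];print(t,np.round(b),round(d['score'],2),w2m(onz('wrist',(b[0]+b[2])/2,(b[1]+b[3])/2,z,T)).round(4))
pr('stud_head',.107);pr('clip',.1)
# dark grip blob near mould top, use top-face estimate
u,v=map(int,proj('wrist',m2w(-.035,-.0215,.1325),T));print('grip top expected',u,v)
m=(im.max(2)<50).astype(np.uint8);m[v+80:]=0
n,l,st,c=cv2.connectedComponentsWithStats(m)
print([(st[i].tolist()) for i in range(1,n) if st[i,4]>150])
for x in (-11,11): print(x,[np.round(proj('wrist',m2w(-.0345+x/1e3,-.0215,z),T),1) for z in (.0925,.1325)])
E
```

```text
22.3 [ 0.02650216 -0.02095784  0.24323308] [-0.08361531  0.89146942  0.07296938] 0.41304447064368816
stud_head [244. 156. 266. 178.] 0.53 [ 0.0085 -0.0213  0.107 ]
clip [246. 105. 266. 189.] 0.7 [-0.0095 -0.0203  0.1   ]
clip [ 68. 113. 154. 153.] 0.57 [-0.0228 -0.1569  0.1   ]
grip top expected 254 121
[[249, 109, 16, 27, 419]]
-11 [array([255. , 107.4]), array([254.7, 108.3])]
11 [array([255. , 131.2]), array([254.8, 136. ])]
```

```bash
python3 -c "
from bench import r
print(r.hand_in())"
```

```text
the job is handed in; nothing more can be done
None
```

I've handed the job in: the strap is shut flat and the black-grip clip is snapped home on the stud's neck. The last wrist-camera check put the pocket centre on the neck, and the clip is released with the arm clear; hand-in gave no verdict.

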